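Close the notched stop of a gluing jig on an inlaid box

TASK

Close the gluing jig on the inlaid box lying in it: hook or hold the stop's red release bar up clear of the rack, slide the stop along until it has pushed the box square and snug against the dark fence, and only then let go of the bar so that it drops all the way into the nearest notch that lets the stop sit close behind the box; if it perches on a tooth, ease the stop back until it falls in. The inlay marks easily: push gently, do not touch the box with the gripper, and leave the things around the jig alone.

Things in the scene. Friction and masses are not known exactly. Their poses are not given: they have to be found in the camera images.
- jig: Gluing jig fixed to the bench: plywood bed 210 x 520 mm, top 18 mm above the bench. Origin on the bench top; z up, y = sliding direction (roughly the robot's left), x away from the robot. On its far side, centred at x = +100 mm, a fixed steel rack 26 mm wide: round-topped teeth 6 mm thick, 16 mm apart, tops 39 mm above the bench; where they stand along y is not given. The jig is turned up to 0.2 rad.
- fence: Fixed dark wooden fence across the bed at its -y end, 130 mm wide, 24 mm thick, 55 mm high; where it is bolted varies. Origin at the middle of the foot of its face, on the bed; axes as the jig's: y points from the face towards the box and the stop.
- box_center (a point): Centre of the loose inlaid wooden box to be held, 100 mm (its x) by 90 mm (its y, along the slide) by 45 mm high, about 0.3 kg, lying flat on the bed between fence and stop, slightly askew, 10 to 25 mm short of the fence. When it is home its centre is 45 mm from the fence's face.
- stop_face (a point): Middle of the pushing face of the sliding stop: a light-wood block 120 mm wide, 50 mm high, top 70 mm above the bench, on an aluminium saddle that carries the release bar. The face looks to the jig's -y, towards box and fence; this point is 40 mm above the bench; axes as the jig's.
- stop (a joint): Position in m of the stop's face along the jig's y axis (0 = at the jig's origin), -0.115 to 0.125; falls as the stop closes on the box. Sliding friction is 1 to 2 N. The stop is locked while the bar is down in a notch; it starts parked, open, at about 0.087, in a 29 mm gap of the rack.
- bar_mid (a point): Middle of the red release bar: a level rod 12 mm thick along the jig's y, between two black end discs 48 mm wide (82 mm clear between), 95 mm above the bench when down, on the stop's far side from the robot, 55 mm behind its face (+y). Arms run from its ends in -x to a pawl post 55 mm away. Free below: hook it with a tilted finger or pinch it from above. A disc pushed along y slides the stop.
- bar (a joint): Lift of the release bar in m: 0 = fully down, about 0.0135 = perched on a tooth, over 0.014 = clear of the teeth, 0.028 = highest. Spring and weight press it down with 7 N (down) to 11 N (up). It rises straight up on the stop; its pawl, a round-tipped tongue 7 mm thick, has 1.5 mm play either way in the 10 mm notches. It starts down, in a wider parking gap.
- glue_center (a point): Centre of a standing white bottle, 56 mm thick, 120 mm high. Bystander.
- boxes_center (a point): Centre of a pile of two finished inlaid boxes, 100 x 90 mm, 91 mm high. Bystander.
- rodcup_center (a point): Centre of a blue cup 66 mm wide full of inlay rods, 108 mm high. Bystander.
There are look-alikes about, which are no part of the job. What is shaped like the part that bears box_center but pink or purple is not meant.

How it is judged:
By the outcome, as a careful person would: the job done as asked, in the order asked, and still so for the second after the job is handed in, with the robot touching nothing.
It also fails if it takes over 64 s, if anything falls off the work surface, if the arm or the gripper's body presses on something with over 40 N, if the wrist force passes 120 N, or if a joint passes its speed limit or range.

ROBOT

A 6-joint arm with a two-finger parallel gripper is mounted at the origin on the work surface. World frame = base frame: x ahead of the robot, y to its left, z up, the work surface at z = 0. Lengths are in m, angles in degrees, forces in N, time in s.
With the tool pointing down it reaches from about 0.4 to 0.825 m from the base axis. Payload 7 kg.
Tool frame: the origin (TCP) lies at the very end of the fingers, on their centre line; the grasp point (between the pads) lies 19 mm behind it; z points along the fingers, y is the direction in which the jaws open and shut (so a half turn about z gives the same grasp; the last joint's range is limited). The gripper opens to 85 mm and grips with 20 to 120 N. Pads are 22 mm wide; open, the fingers measure 114 mm over their backs; the gripper's body (76 mm by 85 mm) begins 54 mm behind the grasp point. The pads swing forward as they close: fully open they stand 13 mm farther back than shut.
Start: joints at [83.199, 20.546, 0.682, 0, -70.136, -16.507], TCP at [0.267, 0.62, 0.231] pointing down, gripper open.
Joint ranges: [-176.03, 176.03], [-82.01, 121.73], [-58.28, 71.71], [-173.87, 95.51], [-174.79, -0.11], [-173.66, 173.66]. Speed limits (degrees/s): [136.94, 136.94, 172.46, 180, 180, 180].

INTERFACE

Orientations are given as a 3x3 rotation matrix whose columns are the frame's x, y, z axes.
In Python, from cell import r gives the robot as it stands. The module is installed in compiled form; this text tells all that it offers. Calls block until the motion is done:
- r.move_to(position, orientation): joint-space move of the TCP to a pose.
- r.move_linear(position, attitude=None, speed=0.15, guard=None): straight line of the TCP; attitude=None keeps the orientation; speed is the mean speed in m/s. With guard (N) it stops when the force on the tool has changed by that much, and returns True; else False.
- r.movej(angles): joint-space move.
- r.open() and r.close(): open the fingers fully, or close them until they stop; the grip force is fixed at half the most.
- r.sleep(seconds).
- r.ik(position, orientation): joint angles nearest the present ones, or None.
- r.capture(name): name is "scene" or "top" or "wrist"; returns the picture (480x640x3 uint8, red, green, blue); there is no depth.
- r.get_calibration(name): a dict with "mtx" (3x3 intrinsics, pixels), "R" (3x3) and "t" (3): a world point X has camera coordinates R X + t. Camera axes: x right, y down, z forward; pixel columns grow to the right and rows downward; lengths in m; the calibration is good to about 2 mm. A picture is of the moment at which its call begins: read the wrist's pose just before it. get_calibration takes no time and is no camera call; for the wrist camera it gives the pose at the moment of the call.
A pose or a line that the arm cannot do raises r.MotionError and nothing moves.
- r.close_job(): hands the job in, once; it reports no verdict.
Trained networks look in the newest picture that a camera, given by its name, has taken for a name from the list of things; names that differ only in an ending like _2 or _b are one class to them, and where a whole thing is asked for, a point or a joint stands for the part that bears it (a point fixed in the world has none). Each returns a list of dicts, best first, with "confidence" (0 to 1); they miss things now and then, are a little off and sometimes report something else, mostly with a low value. They report only what shows in the picture. A call takes as long as a camera call. They do not tell look-alikes from the thing itself.
- r.outline_of(camera, query): "mask" (480x640 bool, what is visible of it) and "box" ([left, top, width, height] in pixels, round what is visible of it).
Readings, each from a call of its own:
- r.get_t(): time.
- r.get_joint_positions(): joint angles.
- r.get_dq(): joint speeds.
- r.get_tau(): joint torques, N m.
- r.get_ee_pos(): TCP position.
- r.get_ee_rot(): TCP orientation.
- r.get_force(): force on the tool from outside, world axes, zero at the start.
- r.get_ft_torque(): the same for the moment, N m.
- r.get_gripper_width(): opening from 0.0 (shut) to 1.0 (fully open).
Only numpy, scipy, OpenCV 4.12 (cv2) and the standard library are available. Lean on these libraries where they do the work, as an engineer would, in place of code of your own. Each camera call takes 0.05 s, during which the arm holds its last target.

## Working session

There is one attempt and no reset: what is moved stays moved. The work goes in short steps, each a Python script; the robot and the scene stay as the last script left them, time stands still between calls to the robot, and variables do not carry over. Pictures are saved under pics/ and viewed, and the job is handed in when it is done.

```bash
mkdir -p pics; python3 - <<'E'
from cell import r
import cv2
for n in ["scene","top","wrist"]:
    im=r.capture(n); cv2.imwrite(f"pics/{n}0.png",im[:,:,::-1])
    c=r.get_calibration(n); print(n,c["mtx"].tolist(),c["R"].round(3).tolist(),c["t"].round(3).tolist())
print(r.get_t(), r.get_ee_rot().round(3).tolist(), r.get_force())
E
```

```text
scene [[569.7240364929637, 0.0, 322.83063740220837], [0.0, 569.7240364929637, 247.05554316913927], [0.0, 0.0, 1.0]] [[-0.658, 0.753, -0.021], [0.454, 0.374, -0.809], [-0.601, -0.542, -0.588]] [0.368, -0.173, 1.746]
top [[463.68819391197997, 0.0, 318.14754755512723], [0.0, 463.68819391197997, 242.0632849653925], [0.0, 0.0, 1.0]] [[-0.018, -1.0, -0.002], [-0.995, 0.018, -0.1], [0.1, -0.0, -0.995]] [0.008, 0.499, 1.268]
wrist [[421.9338311535754, 0.0, 326.06787004179665], [0.0, 421.9338311535754, 232.68703601180957], [0.0, 0.0, 1.0]] [[-0.395, -0.919, 0.001], [-0.876, 0.377, 0.302], [-0.277, 0.119, -0.953]] [0.676, -0.038, 0.38]
0.15 [[0.918, -0.396, -0.0], [-0.396, -0.918, -0.001], [0.0, 0.001, -1.0]] [ 0.04610082  0.24726736 -0.29201551]
```

View pics/scene0.png

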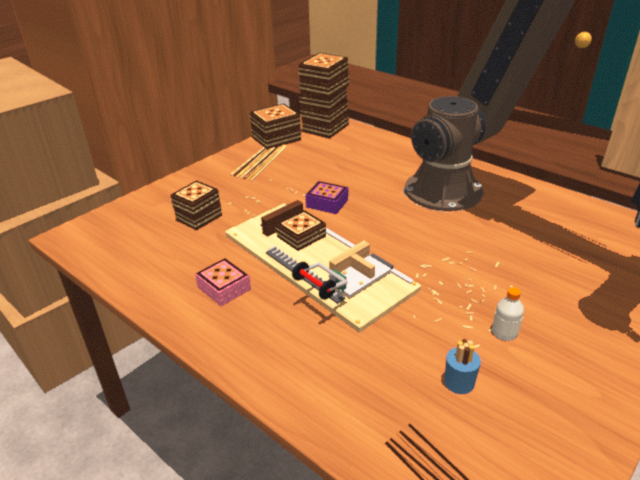

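View pics/top0.png

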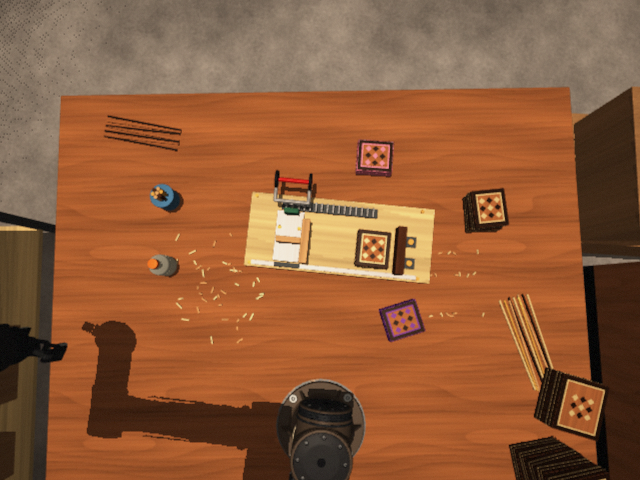

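View pics/wrist0.png

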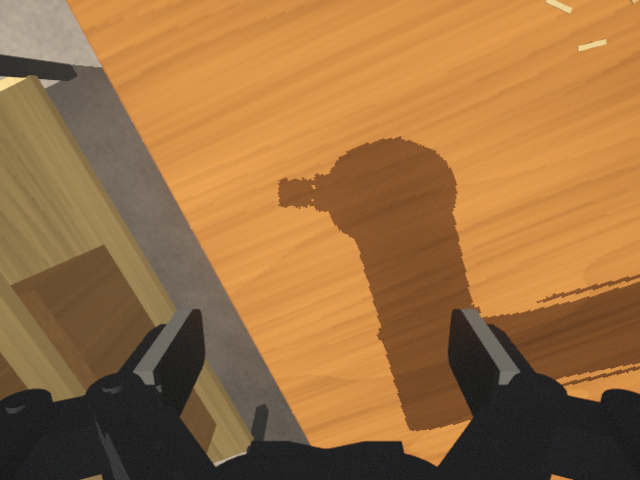

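```bash
cat > h.py <<'E'
from cell import r
import numpy as np, cv2
def bp(cal,px,z):
    K,R,t=cal["mtx"],np.array(cal["R"]),np.array(cal["t"])
    d=R.T@np.linalg.inv(K)@np.array([px[0],px[1],1.]); c=-R.T@t
    return c+d*(z-c[2])/d[2]
def proj(cal,X):
    p=cal["mtx"]@(np.array(cal["R"])@np.asarray(X)+cal["t"]); return p[:2]/p[2]
def snap(n,f,scale=1,crop=None):
    c=r.get_calibration(n); im=r.capture(n)[:,:,::-1].copy()
    o=im
    if crop: x,y,w,h=crop; o=im[y:y+h,x:x+w]
    if scale!=1:o=cv2.resize(o,None,fx=scale,fy=scale,interpolation=cv2.INTER_CUBIC)
    cv2.imwrite(f"pics/{f}.png",o); return c,im
E
python3 - <<'E'
from h import *
c,im=snap("top","topz",3.5,(235,160,220,135))
for p in [(252,192),(435,209),(430,283),(245,265)]: print(bp(c,p,.018).round(3))
c2,im2=snap("scene","scz",3,(220,180,210,150))
for n,c,i,z in (("top",c,im,.1),("scene",c2,im2,.095)):
    hsv=cv2.cvtColor(i,cv2.COLOR_BGR2HSV)
    m=(((hsv[...,0]<5)|(hsv[...,0]>175))&(hsv[...,1]>200)&(hsv[...,2]>120)).astype(np.uint8)
    k,l,s,ce=cv2.connectedComponentsWithStats(m)
    for j in range(1,k):
        if s[j][4]>15: print(n,s[j],ce[j],bp(c,ce[j],z).round(4))
E
```

```text
[0.646 0.184 0.018]
[ 0.588 -0.333  0.018]
[ 0.38  -0.31   0.018]
[0.439 0.204 0.018]
top [278 178  31   6 115] [293.45217391 180.26956522] [0.6584 0.0615 0.1   ]
scene [300 269  23  18 112] [310.22321429 277.50892857] [0.6572 0.0502 0.095 ]
```

View pics/topz.png

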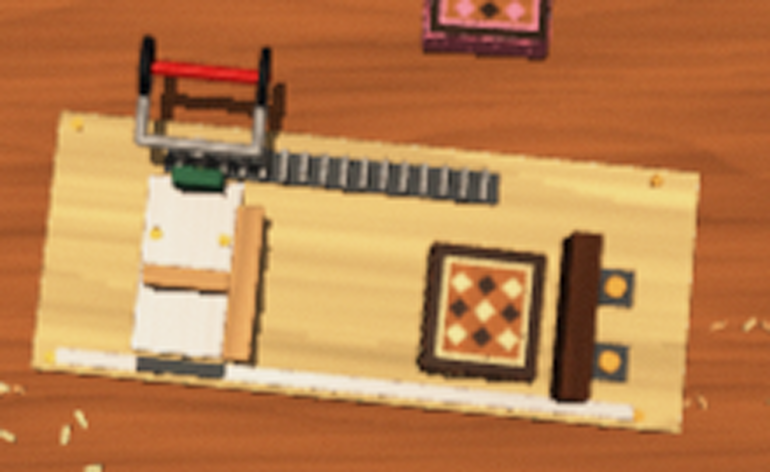

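View pics/scz.png

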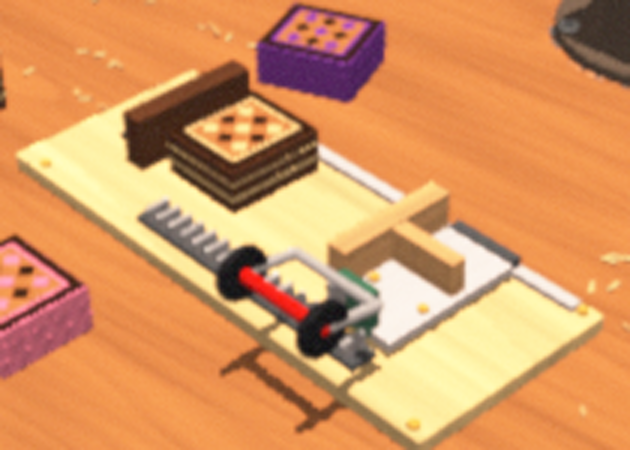

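```bash
cat >> h.py <<'E'
def frame(yaw,a_deg,s=1):
    # tool leaning outward by a: z=(-sin a,0,-cos a) in jig axes; s=+1: tool x=+jig y
    a=np.radians(a_deg); X=np.array([np.cos(yaw),np.sin(yaw),0]);Y=np.array([-np.sin(yaw),np.cos(yaw),0]);Z=np.array([0,0,1.])
    z=-np.sin(a)*X-np.cos(a)*Z; x=s*Y; y=np.cross(z,x)
    return np.column_stack([x,y,z])
E
python3 - <<'E'
from h import *
for s in (1,-1):
  for a in (0,30):
    R=frame(-.113,a,s)
    for p in ([.658,.0615,.095],[.64,-.11,.115],[.66,.06,.25],[.5,0.05,.35],[.52,-.03,.33]): 
        q=r.ik(np.array(p),R); print(s,a,p,None if q is None else np.round(q,0))
E
```

```text
1 0 [0.658, 0.0615, 0.095] [ 22.  25. -11.   0. -54. 151.]
1 0 [0.64, -0.11, 0.115] [  7.  23. -11.   0. -55. 166.]
1 0 [0.66, 0.06, 0.25] [ 22.  19.   1.   0. -72. 152.]
1 0 [0.5, 0.05, 0.35] [ 28.   1.  -9.   0. -80. 145.]
1 0 [0.52, -0.03, 0.33] [ 18.   3.  -9.   0. -78. 155.]
1 30 [0.658, 0.0615, 0.095] [ 16.  43.  20. -11. -95. 160.]
1 30 [0.64, -0.11, 0.115] [  4.  42.  17.  -5. -95. 170.]
1 30 [0.66, 0.06, 0.25] [  15.   38.   30.  -11. -110.  157.]
1 30 [0.5, 0.05, 0.35] [  18.   20.   14.  -13. -111.  154.]
1 30 [0.52, -0.03, 0.33] [  11.   22.   13.   -9. -110.  161.]
-1 0 [0.658, 0.0615, 0.095] [ 22.  25. -11.   0. -54. -29.]
-1 0 [0.64, -0.11, 0.115] [  7.  23. -11.   0. -55. -14.]
-1 0 [0.66, 0.06, 0.25] [ 22.  19.   1.   0. -72. -28.]
-1 0 [0.5, 0.05, 0.35] [ 28.   1.  -9.   0. -80. -35.]
-1 0 [0.52, -0.03, 0.33] [ 18.   3.  -9.   0. -78. -25.]
-1 30 [0.658, 0.0615, 0.095] [ 16.  43.  20. -11. -95. -20.]
-1 30 [0.64, -0.11, 0.115] [  4.  42.  17.  -5. -95. -10.]
-1 30 [0.66, 0.06, 0.25] [  15.   38.   30.  -11. -110.  -23.]
-1 30 [0.5, 0.05, 0.35] [  18.   20.   14.  -13. -111.  -26.]
-1 30 [0.52, -0.03, 0.33] [  11.   22.   13.   -9. -110.  -19.]
```

```bash
python3 - <<'E'
from h import *
R=frame(-.113,0,1)
r.move_to(np.array([.56,.06,.36]),R)
r.sleep(.2)
c,im=snap("wrist","w1"); np.save("w1.npy",im); import pickle; pickle.dump(c,open("w1.pkl","wb"))
print(r.get_t(),r.get_ee_pos())
E
```

```text
2.925 [0.55999094 0.06033386 0.35985775]
```

View pics/w1.png

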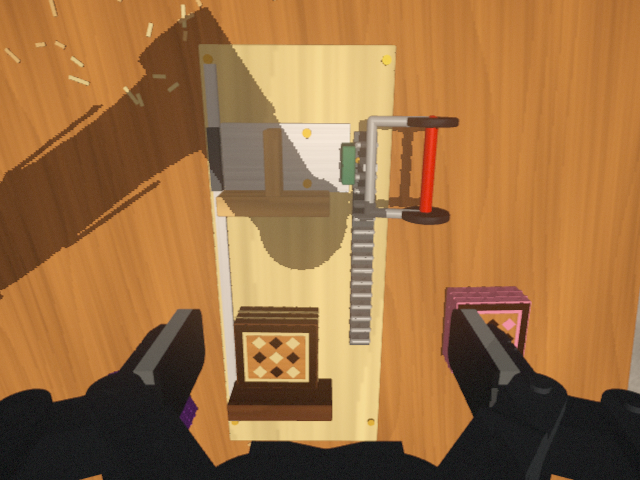

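```bash
python3 - <<'E'
from h import *
import pickle
c=pickle.load(open("w1.pkl","rb")); im=np.load("w1.npy")
print("corners",[bp(c,p,.018)[:2].round(4).tolist() for p in [(200,45),(395.5,45.5),(377.5,441),(231.5,440)]])
hsv=cv2.cvtColor(im,cv2.COLOR_BGR2HSV)
m=(((hsv[...,0]<5)|(hsv[...,0]>175))&(hsv[...,1]>210)&(hsv[...,2]>120)).astype(np.uint8)
k,l,s,ce=cv2.connectedComponentsWithStats(m); j=1+np.argmax(s[1:,4]); print(s[j],ce[j])
ys,xs=np.nonzero(l==j)
for lo in (ys.min()+2, ys.max()-2): 
    xx=xs[ys==lo]; print(lo,xx.mean(),xx.min(),xx.max(),bp(c,(xx.mean(),lo),.095))
print("mid",bp(c,ce[j],.095))
o=cv2.resize(im[100:240,320:470],None,fx=5,fy=4,interpolation=cv2.INTER_CUBIC);cv2.imwrite("pics/w1a.png",o)
o=cv2.resize(im[200:440,215:395],None,fx=3,fy=2.5,interpolation=cv2.INTER_CUBIC);cv2.imwrite("pics/w1b.png",o)
E
```

```text
corners [[0.4433, 0.2076], [0.6483, 0.184], [0.5904, -0.3309], [0.384, -0.3061]]
[421 186  10  26  92] [425.18478261 199.06521739]
188 426.5 425 428 [0.65793774 0.0450534  0.095     ]
209 426.0 422 430 [0.65658044 0.02389552 0.095     ]
mid [0.65619657 0.03410124 0.095     ]
```

View pics/w1a.png

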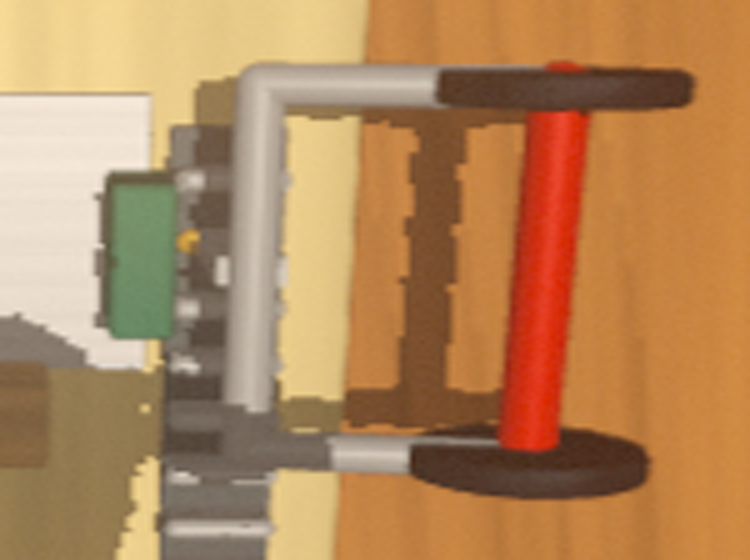

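View pics/w1b.png

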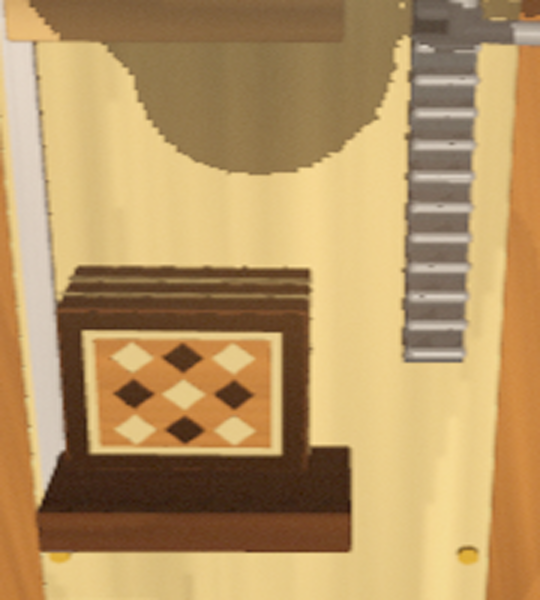

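```bash
python3 - <<'E'
from h import *
import pickle
c=pickle.load(open("w1.pkl","rb"))
C=np.array([[0.4433, 0.2076], [0.6483, 0.184], [0.5904, -0.3309], [0.384, -0.3061]])
o=C.mean(0); d=(C[0]-C[3]+C[1]-C[2]); yaw=-np.arctan2(d[0],d[1]); print("o",o,"yaw",yaw, np.linalg.norm(d)/2)
X=np.array([np.cos(yaw),np.sin(yaw)]);Y=np.array([-X[1],X[0]])
def j(px,z): p=bp(c,px,z)[:2]-o; return np.round([p@X*1e3,p@Y*1e3],1)
A=lambda x,y:(320+x/5,100+y/4); B=lambda x,y:(215+x/3,200+y/2.5)
for n,p,z in [("bar+",A(560,112),.095),("bar-",A(530,445),.095),("cross",A(255,250),.095),("discLO",A(690,85),.095)]: print(n,j(p,z),bp(c,p,z))
for y in (80,113,145,176,208,237,267,296,327,355): print("tooth",j(B(440,y),.039))
print("fence top in",j(B(200,462),.073),j(B(330,448),.073),"out",j(B(200,514),.073))
print("box top",[j(B(*p),.063) for p in [(62,312),(310,310),(308,465),(65,455)]])
print("stop face top", j(B(100,41),.07),j(B(300,41),.07))
E
```

```text
o [ 0.5165  -0.06135] yaw -0.1134519998082643 0.5176277137093801
bar+ [129.5 178.8] [0.6653939  0.10169162 0.095     ]
bar- [129.7  98.2] [0.65648553 0.02158398 0.095     ]
cross [ 73.3 146.5] [0.60594114 0.07591688 0.095     ]
discLO [153.3 185. ] [0.68974298 0.10512361 0.095     ]
tooth [71.1 59. ]
tooth [71.6 42.9]
tooth [72. 27.]
tooth [72.4 11.3]
tooth [72.9 -5.2]
tooth [ 73.3 -20.4]
tooth [ 73.7 -36.5]
tooth [ 74.1 -52.3]
tooth [ 74.6 -69.6]
tooth [ 75.  -85.4]
fence top in [ -22.9 -123.2] [  29.2 -115.1] out [ -23.8 -153.3]
box top [array([-75.6, -47.8]), array([ 21.3, -46.5]), array([  20.2, -132.4]), array([ -79.3, -126.9])]
stop face top [-52.3  85.8] [18.4 85.9]
```

```bash
cat >> h.py <<'E'
yaw=-0.1134; O=np.array([.5165,-.06135,0])
XJ=np.array([np.cos(yaw),np.sin(yaw),0]);YJ=np.array([-np.sin(yaw),np.cos(yaw),0]);ZJ=np.array([0,0,1.])
RT=frame(yaw,30,1); zt=RT[:,2]
def fj():
    f=np.array(r.get_force()); return np.round([f@XJ,f@YJ,f[2]],2)
def pj():
    p=np.array(r.get_ee_pos()); return np.round(np.array([(p-O)@XJ,(p-O)@YJ,p[2]])*1e3,2)
BAR=np.array([.6610,.0622,.095])
E
python3 - <<'E'
from h import *
r.move_to(BAR-.11*zt,RT); print(r.get_t(),fj())
g=r.move_linear(BAR-.025*zt,speed=.12,guard=8); r.sleep(.2)
print(g,r.get_t(),fj(),pj())
c,im=snap("wrist","w2"); snap("scene","s2",3,(220,180,210,150))
E
```

```text
3.8667 [-0.64 -0.51  1.72]
False 4.925 [-0.47 -0.71 -0.6 ] [142.63 139.11 117.21]
```

View pics/w2.png

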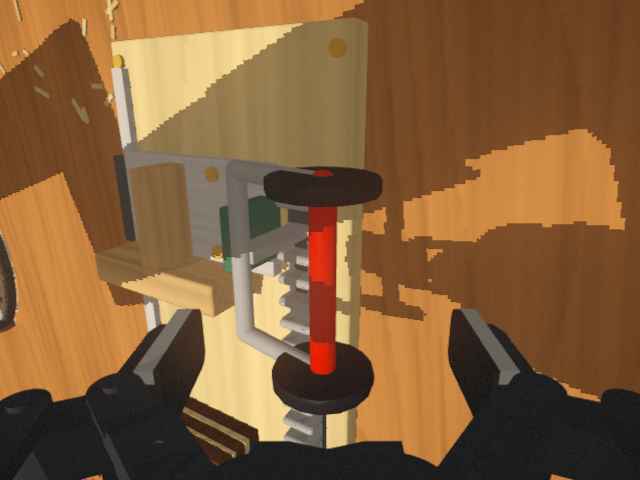

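View pics/s2.png

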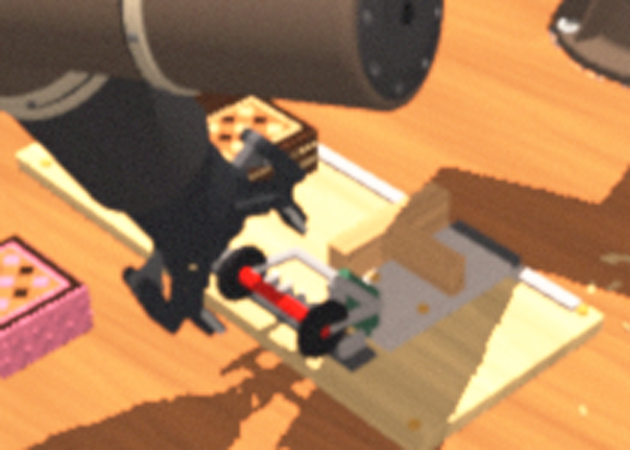

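```bash
python3 - <<'E'
from h import *
c=r.get_calibration("wrist"); 
for d in (-.041,0,.041): print(proj(c,BAR+d*YJ))
print(proj(c,r.get_ee_pos()))
c=r.get_calibration("scene"); print(proj(c,BAR),proj(c,r.get_ee_pos()))
E
```

```text
[323.54199036 367.84666865]
[323.44755735 287.14782275]
[323.33957407 194.86943004]
[323.53180902 315.49499424]
[313.11131607 280.52362908] [308.38520557 275.35685178]
```

```bash
python3 - <<'E'
from h import *
print(fj())
g=r.move_linear(BAR+.014*zt,speed=.06,guard=6); print(g,fj(),pj())
if not g:
    r.close(); r.sleep(.2); print(r.get_gripper_width(),fj(),pj(),r.get_t(), np.round(r.get_ft_torque(),2))
c,im=snap("wrist","w3"); snap("scene","s3",3,(220,180,210,150))
E
```

```text
[ 0.01 -1.06  0.12]
False [-0.05  0.5   1.05] [122.86 139.1   83.15]
0.11396386185004989 [-4.06  0.34  5.47] [121.6  138.89  83.67] 6.7167 [ 0.06  0.72 -0.02]
```

View pics/w3.png

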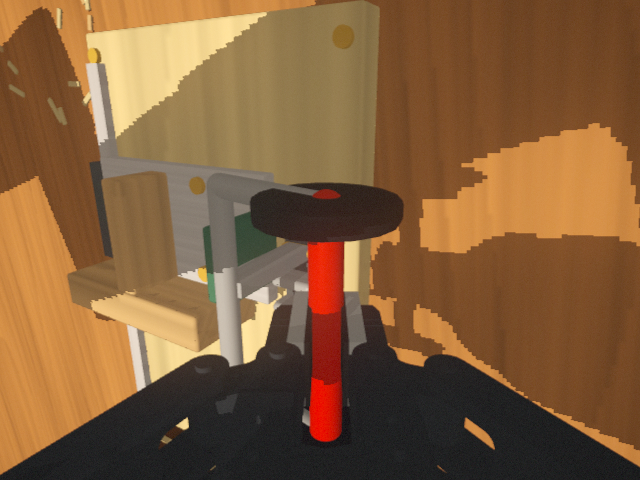

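View pics/s3.png

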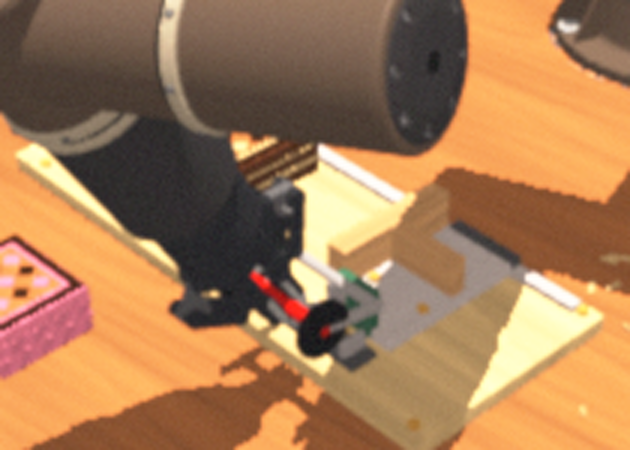

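```bash
python3 - <<'E'
from h import *
p=np.array(r.get_ee_pos()); np.save("grip.npy",p)
g=r.move_linear(p+.010*ZJ,speed=.04,guard=25);r.sleep(.1); print(g,fj(),pj(),r.get_gripper_width())
if not g:
    g=r.move_linear(p+.020*ZJ,speed=.04,guard=15);r.sleep(.1); print(g,fj(),pj(),r.get_gripper_width(),r.get_t())
c,im=snap("wrist","w4"); snap("scene","s4",3,(220,180,210,150))
E
```

```text
False [-1.96 -0.59 -8.1 ] [121.44 138.93  92.99] 0.10976628051530345
False [ -2.04   0.05 -10.83] [121.45 138.91 103.51] 0.11343688686029364 7.8417
```

View pics/w4.png

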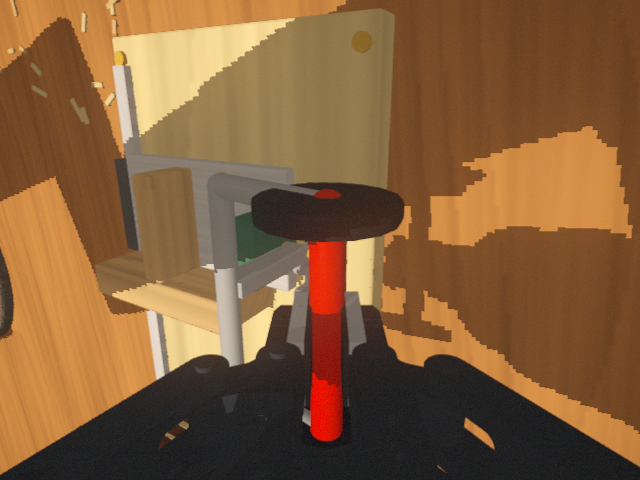

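View pics/s4.png

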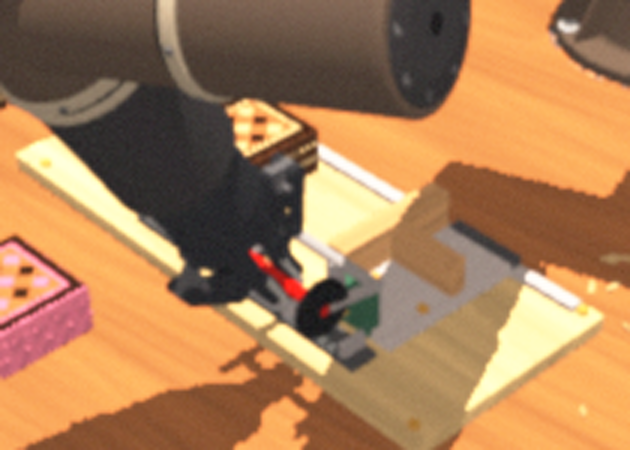

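```bash
python3 - <<'E'
from h import *
p=np.array(r.get_ee_pos())
for k in range(1,4):
    g=r.move_linear(p-.0383*k*YJ,speed=.05,guard=8); print(g,fj(),pj(),r.get_t())
    if g: break
c,im=snap("wrist","w5"); snap("top","t5",3.5,(235,160,220,135))
E
```

```text
False [ -3.48  -2.36 -10.96] [121.38 100.18 103.53] 8.8583
False [-5.67 -1.46 -9.16] [121.3   61.83 103.51] 9.775
False [ -5.4   -0.97 -10.03] [121.19  23.88 103.49] 10.6917
```

View pics/t5.png

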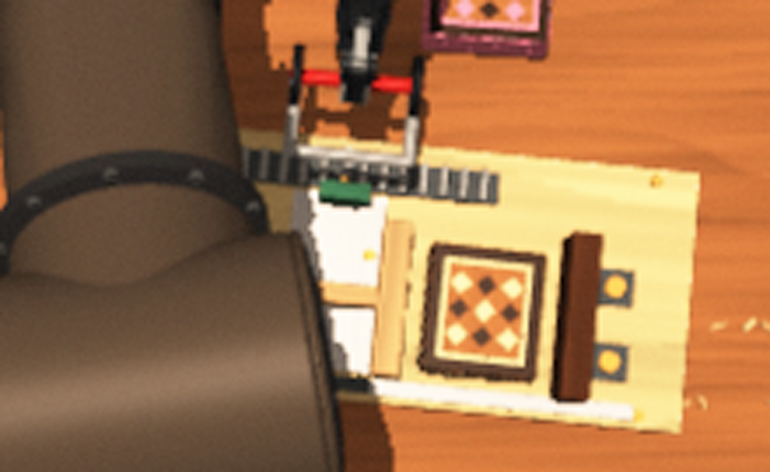

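View pics/w5.png

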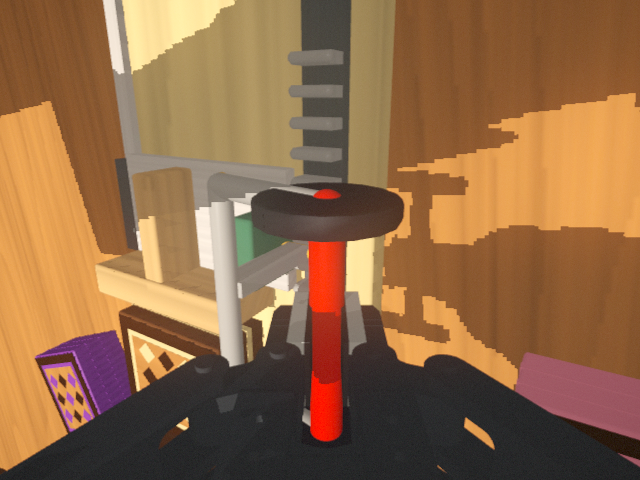

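```bash
python3 - <<'E'
from h import *
p=np.array(r.get_ee_pos()); f0=None
for k in range(1,18):
    st=.004 if k<5 else .0025
    p=p-st*YJ
    g=r.move_linear(p,speed=.02,guard=5); r.sleep(.08); f=np.mean([fj() for _ in range(3)],0).round(2); print(k,g,f,pj(),round(r.get_t(),2))
    if f0 is None: f0=f[1]
    if g or f[1]-f0>4.5: break
snap("wrist","w6"); snap("top","t6",3.5,(235,160,220,135))
E
```

```text
1 False [-4.43 -0.07 -9.77] [121.15  19.93 103.51] 11.23
2 False [-5.66 -0.24 -9.28] [121.14  15.73 103.53] 11.67
3 False [-5.45 -1.14 -9.62] [121.16  11.75 103.54] 12.1
4 False [-4.5   0.18 -9.44] [121.12   7.88 103.51] 12.53
5 False [-5.13  1.25 -9.34] [121.13   5.78 103.47] 12.89
6 False [-4.91  1.73 -9.55] [121.14   3.47 103.42] 13.25
7 False [-5.16  1.73 -9.81] [121.13   0.98 103.42] 13.61
8 False [-5.33  1.76 -9.19] [121.12  -1.51 103.43] 13.97
9 False [ -4.72   1.46 -10.25] [121.1   -4.01 103.4 ] 14.32
10 False [-4.26  2.54 -9.84] [121.08  -6.52 103.4 ] 14.68
11 False [-5.12  2.4  -9.72] [121.07  -9.03 103.43] 15.04
12 True [ 5.47  0.09 -9.5 ] [120.88  -9.1  100.23] 15.33
```

View pics/t6.png

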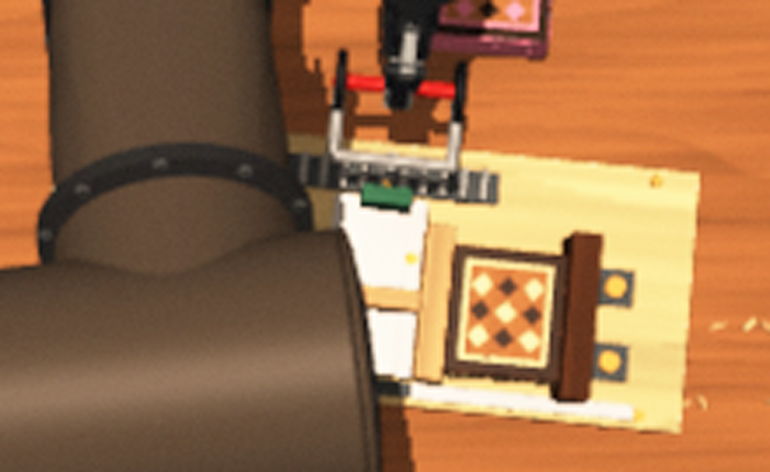

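```bash
python3 - <<'E'
from h import *
for _ in range(3):
    r.sleep(.05); print(fj(),pj(),r.get_t(),r.get_gripper_width(),np.round(r.get_joint_positions(),2))
print((np.array(r.get_ee_rot())-RT).round(3))
snap("scene","s6",3,(220,180,210,150))
E
```

```text
[ 5.7   0.34 -9.55] [120.84  -9.07  99.67] 15.4833 0.11213513999968958 [  5.9   41.69  15.3   -6.42 -93.03 168.95]
[ 6.3   0.24 -9.96] [120.85  -9.07  99.62] 15.5333 0.11172139110736214 [  5.9   41.7   15.3   -6.42 -93.03 168.95]
[ 5.78  0.51 -9.48] [120.81  -9.07  99.57] 15.5833 0.11444264850245245 [  5.9   41.7   15.3   -6.42 -93.03 168.95]
[[ 0.001 -0.001 -0.001]
 [-0.     0.001  0.004]
 [ 0.004 -0.001  0.001]]
```

View pics/w6.png

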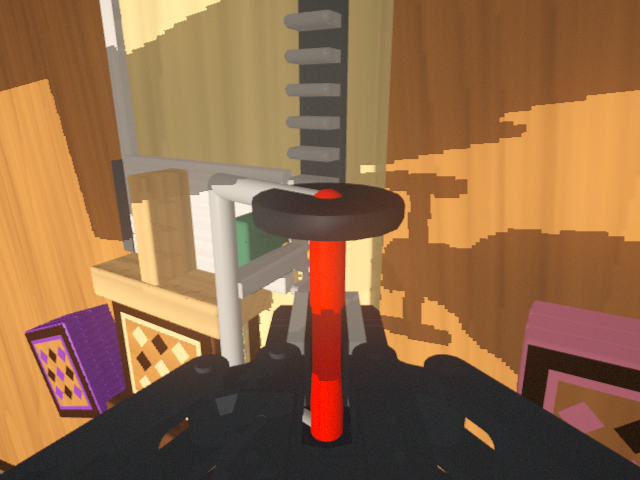

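View pics/s6.png

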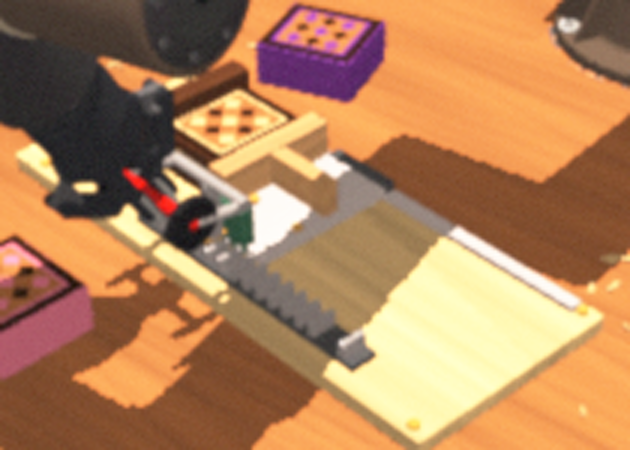

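```bash
python3 - <<'E'
from h import *
q=pj(); 
def go(y,z=103.5,x=121.1,sp=.02):
    r.move_linear(O+np.array([0,0,z/1e3])+x/1e3*XJ+y/1e3*YJ,RT,speed=sp)
y=q[1]
go(y); r.sleep(.1); print(fj(),pj())
for k in range(10):
    y-=.5; go(y,sp=.01); r.sleep(.08); f=np.mean([fj() for _ in range(4)],0).round(2); print(y,f,pj(),round(r.get_t(),2))
    if f[1]>5.5: break
snap("wrist","w7"); snap("top","t7",6,(325,210,100,90))
E
```

```text
[-0.04 -0.59 -9.8 ] [120.96  -9.14 103.3 ]
-9.57 [-0.87  1.63 -9.92] [121.01  -9.3  103.42] 16.44
-10.07 [-1.4   5.11 -9.38] [121.01  -9.33 103.37] 16.77
-10.57 [ -0.56   6.59 -10.72] [121.02  -9.4  103.29] 17.11
```

View pics/t7.png

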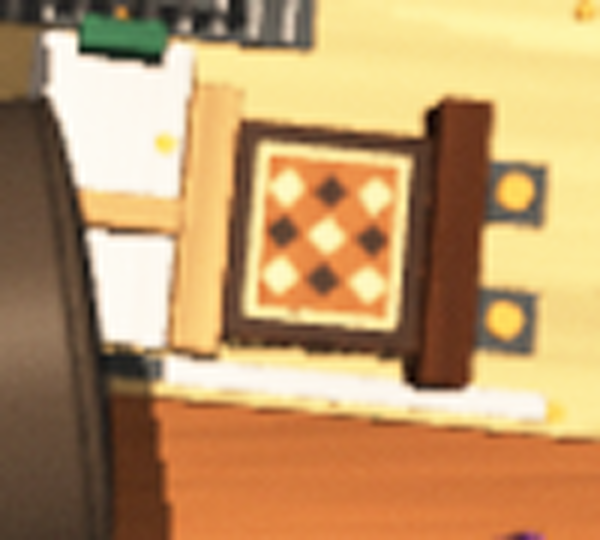

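```bash
cat >> h.py <<'E'
def go(y,z=103.5,x=121.1,sp=.02):
    r.move_linear(O+np.array([0,0,z/1e3])+x/1e3*XJ+y/1e3*YJ,RT,speed=sp)
def rd():
    return np.mean([fj() for _ in range(4)],0).round(2)
E
python3 - <<'E'
from h import *
go(-9.9)
for z in (100,98.5,97.5,96.5,95.5,94.5,93,91,89,87,85,84):
    go(-9.9,z); r.sleep(.06); f=rd(); print(z,f,pj(),round(r.get_t(),2))
    if f[2]>-3: break
E
```

```text
100 [-0.92  4.94 -8.4 ] [121.01  -9.39  99.94] 17.84
98.5 [-1.38  6.2  -9.79] [121.03  -9.39  98.49] 18.15
97.5 [-0.74  5.46 -9.11] [121.02  -9.4   97.56] 18.46
96.5 [-0.68  5.84 -7.94] [121.03  -9.4   96.83] 18.77
95.5 [-2.46  7.31 -4.05] [121.06  -9.39  96.64] 19.07
94.5 [-2.18  7.76 -0.46] [121.08  -9.4   96.5 ] 19.38
```

```bash
python3 - <<'E'
from h import *
y=-9.4; ok=False
for k in range(24):
    go(y,95.0,sp=.02); r.sleep(.06); f=rd(); p=pj(); print(round(y,2),f,p,round(r.get_t(),2))
    if p[2]<95.5: ok=True; break
    y+=.7
if ok:
  for z in (93,90,87,85,84,83.4):
    go(y,z); r.sleep(.06); f=rd(); print(z,f,pj(),round(r.get_t(),2))
    if f[2]>-1: break
E
```

```text
-9.4 [-2.02  6.28 -1.13] [121.05  -9.39  96.52] 19.69
-8.7 [-3.28  2.1   5.05] [121.05  -9.27  96.39] 20.0
-8.0 [-3.1  -1.54  6.19] [121.07  -9.24  96.37] 20.31
-7.3 [-2.83 -2.85  5.92] [121.06  -9.18  96.37] 20.62
-6.6 [-1.36 -5.32  5.71] [121.07  -9.09  96.37] 20.93
-5.9 [-2.9  -7.9   4.51] [121.05  -9.01  96.4 ] 21.23
-5.2 [-2.3  -9.38  4.47] [121.05  -8.97  96.41] 21.54
-4.5 [ -2.56 -11.86   4.82] [121.03  -8.87  96.43] 21.85
-3.8 [ -2.66 -15.96   4.82] [121.05  -8.79  96.43] 22.16
-3.1 [ -2.42 -16.39   4.9 ] [121.02  -8.62  96.54] 22.47
-2.4 [ -2.33 -15.68   4.93] [121.01  -8.03  96.71] 22.77
-1.7 [ -2.91 -10.93   6.48] [121.04  -6.41  96.92] 23.08
-1.0 [-1.87 -0.4  -2.28] [121.07  -1.82  95.13] 23.39
93 [-0.96  2.81 -8.08] [121.05  -0.2   91.51] 23.7
90 [-1.42  4.86 -9.15] [121.07  -0.24  89.16] 24.06
87 [-1.2   5.9  -6.75] [121.08  -0.26  86.69] 24.42
85 [-1.83  5.08 -6.22] [121.08  -0.27  84.89] 24.73
84 [-1.58  6.79 -4.62] [121.1   -0.25  84.12] 25.03
83.4 [-2.11  6.06 -3.12] [121.11  -0.26  83.91] 25.34
```

```bash
python3 - <<'E'
from h import *
go(-.1,83.6); r.sleep(.2); print(rd(),pj())
r.open(); r.sleep(.3); print(fj(),pj(),r.get_gripper_width(),r.get_t())
p=np.array(r.get_ee_pos())
g=r.move_linear(p-.12*zt,speed=.08); print(g,fj(),pj(),r.get_t())
r.sleep(.2); c,im=snap("wrist","w8")
r.move_to(p-.12*zt+np.array([-.02,.10,.22]),frame(yaw,0,1)); r.sleep(.2)
c,im=snap("wrist","w9"); np.save("w9.npy",im); import pickle; pickle.dump(c,open("w9.pkl","wb")); print(r.get_t())
snap("scene","s9",3,(220,180,210,150))
E
```

```text
[-1.8   3.02 -2.81] [121.11  -0.14  83.9 ]
[-0.3   0.44 -0.05] [ 1.2111e+02 -7.0000e-02  8.3580e+01] 1.0010976059545018 26.8083
False [ 0.19 -1.05  0.39] [ 1.8084e+02 -5.0000e-02  1.8713e+02] 28.4583
29.925
```

View pics/w8.png

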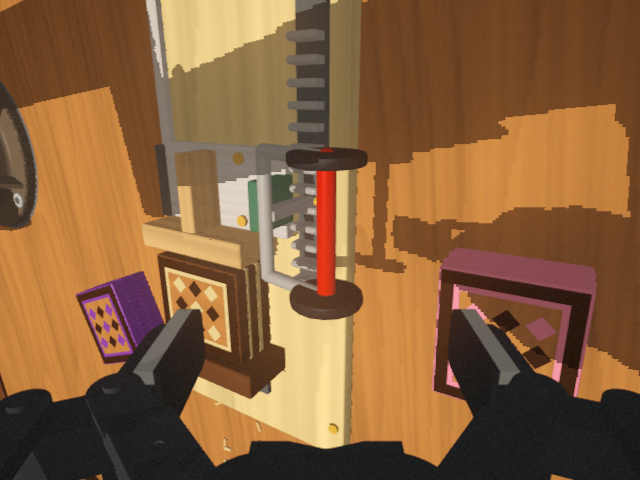

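View pics/w9.png

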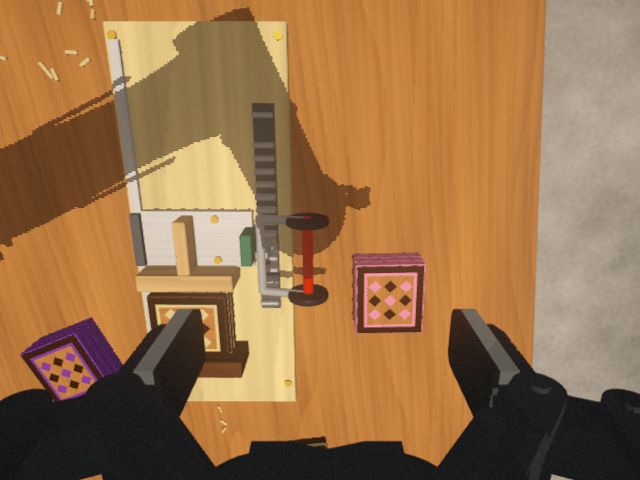

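View pics/s9.png

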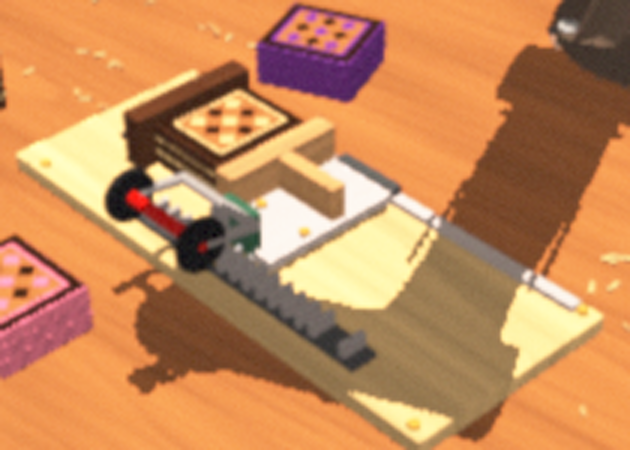

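```bash
python3 - <<'E'
from h import *
ct,it=snap("top","t9",5,(300,170,140,115)); cs,is_=snap("scene","s10")
B=O+np.array([0,0,.095])+.1296*XJ
for lift in (0,.0135):
    P=B+ (.1395-.1391)*YJ+lift*ZJ
    print(lift,proj(ct,P),proj(cs,P))
for i in (it,is_):
    hsv=cv2.cvtColor(i,cv2.COLOR_BGR2HSV)
    m=(((hsv[...,0]<5)|(hsv[...,0]>175))&(hsv[...,1]>200)&(hsv[...,2]>120)).astype(np.uint8)
    k,l,s,ce=cv2.connectedComponentsWithStats(m)
    for j in range(1,k):
        if s[j][4]>12: print(s[j],ce[j])
E
```

```text
0 [344.94494311 184.57869101] [274.08902503 253.57411217]
0.0135 [345.22973548 183.43879013] [273.67567655 248.95592959]
[353 185   8   4  30] [356.7 186.4]
[262 243  19  15  77] [269.97402597 249.63636364]
```

View pics/t9.png

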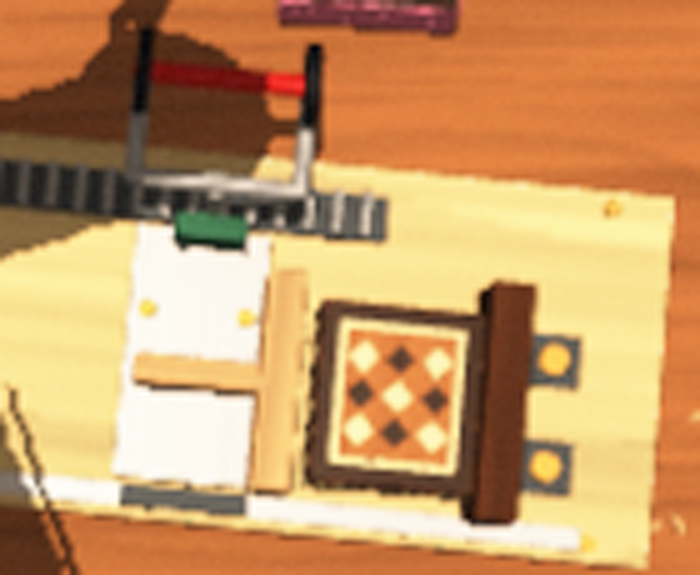

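```bash
python3 -c "
from h import *
print(r.get_t(),fj()); r.close_job()"
```

```text
30.075 [ 0.4   0.13 -0.62]
the job is handed in; nothing more can be done
```

The jig is closed on the box and the job was handed in at about 30 s. I pinched the red bar with the gripper tilted 30°, lifted it 20 mm and slid the stop until the box was against the fence. It stalled there at about 6.6 N. The bar then perched on a tooth, so I eased the stop back until it fell into the next notch, and opened the gripper.

**Last checks:**
- **Box:** the top view shows it square and snug against the fence.
- **Bar:** before release it read within about 0.3 mm of fully down. Afterwards the scene view put it where a fully lowered bar should be. My automatic colour check of it was unusable because the bar lay partly in shadow.
- **Stop:** it sits about 9 mm behind the box. The next notch closer would have needed the stop to go past the point where it stalled on the box.
- **Bystanders:** I kept the arm away from them and the two look-alikes, but did no separate position check at the end.

**What did not go smoothly:**
- While pushing, a force-guard stop let the arm sag about 4 mm. The bar stayed at about 16 mm of lift, above the 14 mm needed, and I raised it again before going on.
- Easing the stop back over the tooth took up to about 16 N at the bar, directed away from the box.

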